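# Reset a telescopic side arm and hang a tube in its bath

### The job

Draw the white sleeve of the stand's telescopic side arm out by one hole, away from the column: pinch its two snap buttons in, slide it, and stop as soon as both buttons have popped fully out through the next hole, without forcing the sleeve or straining the buttons. Then hang the orange-capped tube upright in the ring at the end of the arm, its cap resting on the ring and its foot inside the glass dish below, and let go. Leave the glass dish, the other tubes and the culture dish where they stand.

Things in the scene. Friction and masses are not known exactly. Their poses are not given: they have to be found in the camera images.
- stand: Bench stand fixed to the worktop: grey base plate 160 x 100 x 14 mm (from -55 to 105 mm along x), steel column 164 mm high, dark boss head, level aluminium inner tube 18 mm square, axis 110 mm up. Origin on the worktop under the column's axis, z up; +x points from the column along the arm to the ring: the way the sleeve is drawn out; y is across the arm.
- buttons (a point): Point on the arm's axis, 110 mm up and 135 mm from the column, midway between the two steel snap buttons, which stick out to both sides (stand +y and -y) and belong to the inner tube, which does not move. To release: pinch here from above, across the arm; the sleeve's sides are flat and 26 mm apart, and both buttons are pressed flush with them. Axes as the stand's.
- sleeve_slide (a joint): Travel of the sleeve along stand +x, m: 0 as it starts, locked in its present hole; grows as it is drawn out; range -0.012 to 0.090. The next hole meets the buttons somewhere from 0.031 to 0.049: this differs from stand to stand and is not measured, so it must be felt (slides with 5 to 8 N, then locks hard). The hole after that is at 0.082: too far.
- button_left_slide (a joint): How far the button on the +y side is pressed in, m: 0 fully out, 0.0035 flush with the sleeve's side, 0.0055 inside the sleeve's wall (riding between holes). Sprung outwards with 1.1 N when out, 2.4 N when fully in.
- button_right_slide (a joint): The same for the button on the stand's -y side.
- button_left: Snap button on the stand's +y side, 10 mm in diameter, with a 45 degree conical head 3 mm high and a 4 mm flat tip that stands 3.5 mm proud of the sleeve's side (16.5 mm from the arm's axis). Pressed flush, its cone cams in under the hole's edge as the sleeve is drawn with 8 to 16 N. Out, it locks the sleeve hard, with about 1 mm of play. Strained by over 7 N from the sleeve.
- button_right: The same button on the stand's -y side. Origin of both: on the arm's axis when the button is out. They share what pulls on the sleeve.
- sleeve: White tube 26 mm square, 139 mm long, that slides over the inner tube, with 11.5 mm holes in both sides, and the ring at its end. Origin on the arm's axis at the hole in which it starts; it reaches from 94 mm behind this (column side) to 45 mm ahead. Axes as the stand's.
- ring (a point): Centre of the black ring's upper rim, on the end of the sleeve, 75 mm beyond the sleeve's starting hole and 114 mm above the worktop; moves with the sleeve. The ring is 8 mm high, 45 mm over its rim, with a bore of 31 mm that flares to 35 mm in the top 2 mm. A tube is let down into it from above.
- tube_orange: Self-standing centrifuge tube with orange-red screw cap and red contents, 108 mm high, 50 g; body 28 mm in diameter, cap 34 mm in diameter over the top 14 mm. Origin at the centre of its foot, z up along the tube.
- tube_orange_neck (a point): Centre of the underside of the orange cap, 94 mm above the tube's foot; when the tube hangs in the ring this point lies at the ring's rim, within 1 mm.
- tube_blue: The same tube with a blue cap; leave alone.
- tube_white: The same tube with a white cap; leave alone.
- bath: Round glass dish (a bath), 85 mm in diameter at the rim, tapering to 68 mm at the foot, 50 mm high, walls 3 mm, floor 4 mm, 150 g, loose, standing where the ring will be after the sleeve has been drawn out. With the sleeve not drawn out a tube in the ring would strike its rim. Origin at the centre of its underside.
- dish: Covered culture dish, brown, 55 mm in diameter, 12 mm high; leave alone. Origin at the centre of its underside.
Things that resemble listed ones, but are neither listed nor needed, are in the scene too. Several things look just like the tube_orange: the one meant starts farthest to the robot's left.

How it is judged (in metres and radians):
On the way, in this order (a step that is already met when the one before it is completed fails the run):
1. both buttons have been pressed in and the sleeve drawn off its first hole (value of joint each of button_left_slide, button_right_slide above 0.0045 m and value of joint sleeve_slide above 0.006 m), for 0.05 s.
2. both buttons have popped out through the next hole (value of joint each of button_left_slide, button_right_slide below 0.0015 m and value of joint sleeve_slide between 0.029 and 0.051 m), for 0.2 s.
3. the orange-capped tube hangs in the ring (distance between tube_orange_neck and ring below 0.005 m and angle between tube_orange's own z axis and vertical below 0.15 rad), for 0.2 s.
At the end, for the whole second after the job is handed in: The sleeve is locked one hole further out (slide between 29 and 51 mm), both buttons out to within 1.5 mm; the orange-capped tube hangs at rest and released in the ring, the underside of its cap within 4 mm of the centre of the ring's rim, tilted less than 0.12 rad, its foot inside the glass dish (all of step 2 and distance between tube_orange_neck and ring below 0.004 m and angle between tube_orange's own z axis and vertical below 0.12 rad and horizontal distance between tube_orange and bath below 0.026 m and linear speed of tube_orange below 0.02 m/s and contact force between the fingers and tube_orange below 0.05 N); the robot touches nothing.
It fails at once if a button strained: more than 7 N between the sleeve and one of the buttons (forcing the sleeve unpressed, or pulling on hard after the buttons have popped out) (contact force between any of button_left, button_right and sleeve above 7 N).
It fails at once if the glass dish shoved by more than 10 mm or tipped (distance of bath from where it was at the start of the episode above 0.01 m or angle between bath's own z axis and vertical above 0.3 rad).
It fails at once if another tube or the dish shoved by more than 15 mm or knocked over (distance of any of tube_blue, tube_white, dish from where it was at the start of the episode above 0.015 m or angle between any of tube_blue, tube_white's own z axis and vertical above 0.3 rad).
It also fails if it takes over 54 s, if anything falls off the work surface, if the arm or the gripper's body presses on something with over 40 N, if the wrist force passes 120 N, or if a joint passes its speed limit or range.

### The arm

A 6-joint arm with a two-finger parallel gripper is mounted at the origin on a cart in front of the work surface, level with it; the furniture and walls round the work are solid. World frame = base frame: x ahead of the robot, y to its left, z up, the work surface at z = 0. Lengths are in mm, angles in rad, forces in N, time in s.
With the tool pointing down it reaches from about 225 to 875 mm from the base axis. Payload 3.4 kg.
Tool frame: the origin (TCP) lies at the centre of the arm's flange, where the gripper is bolted on; the fingertips stand 173 mm ahead of it and the grasp point (between the pads) lies 155 mm ahead of it; z points along the fingers, y is the line along which they close (so a half turn about z gives the same grasp; the last joint's range is limited). The gripper opens to 85 mm and grips with 20 to 120 N. Pads are 22 mm wide; open, the fingers measure 114 mm over their backs; the gripper's body (76 mm by 85 mm) begins 54 mm behind the grasp point. The pads swing forward as they close: fully open they stand 13 mm farther back than shut.
Start: joints at [1.034, 0.276, 1.505, -0, 1.361, -0.121], TCP at [232.267, 526.02, 404.728] pointing down, gripper open.
Joint ranges: [-2.89, 2.89], [-0.75, 2.08], [0.22, 2.7], [-1.18, 4.32], [0.11, 2.71], [-2.7, 2.7]. Speed limits (rad/s): [2.57, 2.57, 3.14, 3.14, 3.14, 3.14].

### API

Orientations are given as [roll, pitch, yaw] about the fixed x, y, z axes, in that order (R = Rz(yaw) Ry(pitch) Rx(roll)).
In Python, from rig import arm gives the robot as it stands.
- The arm moves only by the shell command python3 -m handwheel 'ROWS'. ROWS is text: rows parted by semicolons, each of 7 numbers parted by spaces: the opening, from 0 (shut) to 1 (fully open), then the shift along the world's x, y, z in cm, then the turn, a rotation vector about the world's x, y, z in rad. In form: claw dx dy dz rx ry rz; .... A call has 1 to 5 rows; each row is the pose to reach, as a shift and turn from the pose commanded when the call began; what a row does not reach only later rows make up. A row lasts 1/10 s, in which the tool goes at most 50 mm and 8.59 degrees, less where a joint would pass 70% of its speed; a pose out of reach is approached as far as the arm can. A call with a gripper value outside its range is refused whole. The fingers move at their own pace and stop on an object; the grip force is fixed at half the most. Time passes only in rows, so rows that repeat a pose let the fingers close. It gives the time, the measured TCP pose, the force, the opening and the grip force at its end, in the units of the state.
- arm.sense(): the state, without advancing time (a new reading comes with each control period).
- arm.capture(name): name is "side" or "top"; returns the picture (420x560x3 uint8, red, green, blue); there is no depth.
- arm.camera_info(name): a dict with "intrinsics" (3x3 intrinsics, pixels), "k1" (the pictures are not rectified: a ray, as slopes to the right and down, at radius r is drawn at 1 + k1 r^2 times it, then the intrinsics apply), "extrinsics" (4x4, takes a point from world to camera coordinates). Camera axes: x right, y down, z forward; pixel columns grow to the right and rows downward; lengths in mm; the calibration is good to about 2 mm. A picture is of the moment at which its call begins. camera_info takes no time and is no camera call.
- arm.finish_job(): hands the job in; it is judged then, once.
The state is a dict: "time": time; "qpos": joint angles; "dq": joint speeds; "joint_torque": joint torques, N m; "tcp_pos": TCP position; "eef_rot": TCP orientation; "wrist_force": force on the tool from outside, world axes, zero at the start; "torque": the same for the moment, N m; "grip_width": finger opening in mm; "grip_force": force on a finger pad.
Only numpy, scipy, OpenCV 4.12 (cv2) and the standard library are available. Lean on these libraries where they do the work, as an engineer would, in place of code of your own. Each camera call takes 0.05 s, during which the arm holds its last target. There are 200 camera calls.

## Working session

There is one attempt and no reset: what is moved stays moved. The work goes in short steps, Python scripts to look and compute and a shell command to move; the robot and the scene stay as the last step left them, time stands still between calls to the robot, and variables do not carry over. Pictures are saved under pics/ and viewed, at most 10 in all, crops included, and the job is handed in when it is done.

```bash
ls; mkdir -p pics
python3 - <<'E'
from rig import arm
import cv2
for n in("side","top"):
    cv2.imwrite(f"pics/{n}0.png",arm.capture(n)[:,:,::-1]); print(arm.camera_info(n))
print(arm.sense())
E
```

```text
pics
{'intrinsics': array([[469.27509908,   0.        , 278.56587075],
       [  0.        , 469.27509908, 210.86370521],
       [  0.        ,   0.        ,   1.        ]]), 'k1': -0.14792212578107541, 'extrinsics': array([[ 8.34519154e-01, -5.50967553e-01, -3.54069083e-03,
        -5.45462480e+02],
       [-3.37733700e-01, -5.06447499e-01, -7.93376883e-01,
         2.40944592e+02],
       [ 4.35331746e-01,  6.63284016e-01, -6.08720448e-01,
         1.01108705e+03],
       [ 0.00000000e+00,  0.00000000e+00,  0.00000000e+00,
         1.00000000e+00]])}
{'intrinsics': array([[381.27307786,   0.        , 280.15129152],
       [  0.        , 381.27307786, 207.82979127],
       [  0.        ,   0.        ,   1.        ]]), 'k1': -0.09311841531570533, 'extrinsics': array([[ 5.18069549e-03, -9.99775676e-01, -2.05367312e-02,
        -6.75297472e+01],
       [-9.84741347e-01, -1.52823404e-03, -1.74017656e-01,
         6.41885016e+02],
       [ 1.73947235e-01,  2.11249009e-02, -9.84528363e-01,
         1.06623268e+03],
       [ 0.00000000e+00,  0.00000000e+00,  0.00000000e+00,
         1.00000000e+00]])}
{'time': 0.1, 'qpos': array([ 1.03400947e+00,  2.76548346e-01,  1.50600903e+00,  1.33003274e-05,
        1.36069044e+00, -1.20998200e-01]), 'dq': array([-0.00091142, -0.00083137, -0.00362093,  0.00179656, -0.0009408 ,
        0.00021345]), 'joint_torque': array([ 7.11608136e-04, -4.17701054e+01, -2.46406442e+01, -1.38644305e-04,
        5.82359135e-03,  9.67394911e-07]), 'tcp_pos': array([232.15741801, 525.85118764, 403.91551044]), 'eef_rot': array([-3.13995116e+00, -2.12691764e-04,  2.72580104e+00]), 'wrist_force': array([ 0.13144058, -0.49174885, -0.37120618]), 'torque': array([ 0.02068536, -0.04484492,  0.00019362]), 'grip_force': 0.0, 'grip_width': 85.30518561803355}
```

View pics/side0.png

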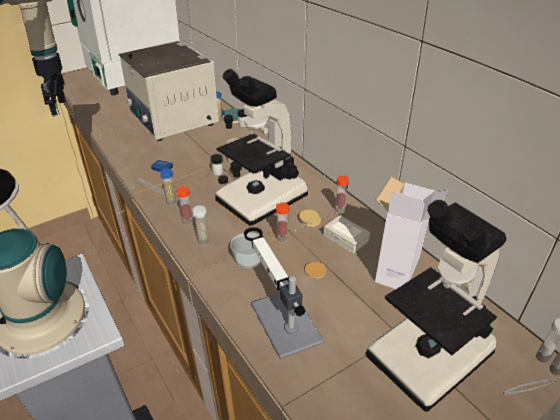

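View pics/top0.png

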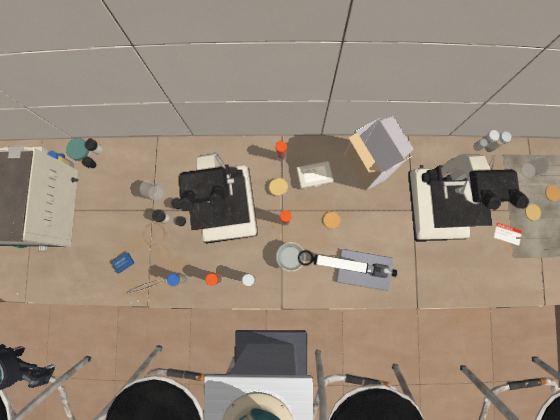

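In the top view, the orange caps are at (212,279), (286,216) and (281,147). The robot's left is the image's left, so the one meant is at (212,279), between blue (173,280) and white (248,280). The stand's arm runs from the column at about (378,269) to the ring at (306,258), and the bath is at (291,256). I'll confirm in a crop.

```bash
cat > h.py <<'E'
import numpy as np, cv2
from rig import arm
def info(n):
    c=arm.camera_info(n); return c["intrinsics"],np.array([c["k1"],0,0,0,0.]),c["extrinsics"]
def world(n,uv,z):
    "pixel -> world point on plane z (mm)"
    K,d,E=info(n); uv=np.array(uv,float)
    s=(uv-K[:2,2])/[K[0,0],K[1,1]]; r=np.linalg.norm(s); q=r
    for _ in range(30): q=r/(1+d[0]*q*q)
    ray=E[:3,:3].T@np.append(s*(q/r),1); o=-E[:3,:3].T@E[:3,3]
    return o+ray*(z-o[2])/ray[2]
def pix(n,p):
    K,d,E=info(n); c=E[:3,:3]@np.array(p,float)+E[:3,3]; s=c[:2]/c[2]
    return s*(1+d[0]*(s@s))*[K[0,0],K[1,1]]+K[:2,2]
E
python3 - <<'E'
from h import *
im=cv2.imread("pics/top0.png")
a=cv2.resize(im[236:296,150:410],None,fx=3,fy=3,interpolation=cv2.INTER_CUBIC)
s=cv2.imread("pics/side0.png")
b=cv2.resize(s[160:350,145:345],None,fx=2,fy=2,interpolation=cv2.INTER_CUBIC)
b=np.pad(b,((0,0),(0,780-400),(0,0)))
cv2.imwrite("pics/crop1.png",np.vstack([a,b]))
hsv=cv2.cvtColor(im,cv2.COLOR_BGR2HSV)
for nm,(u,v) in dict(blue=(173,280),orange=(212,279),o2=(286,216),o3=(281,147)).items():
    m=np.zeros(im.shape[:2],np.uint8); w=hsv[v-9:v+10,u-9:u+10]
    sel=(w[...,1]>180)&(w[...,2]>140); yy,xx=np.nonzero(sel)
    c=(xx.mean()+u-9,yy.mean()+v-9) ; print(nm,np.round(c,1),np.round(world("top",c,108),1))
E
```

```text
blue [nan nan] [nan nan nan]
orange [211.4 278.7] [435.3 120.9 108. ]
o2 [285.2 216. ] [609.8 -80.6 108. ]
o3 [280.9 146.7] [812.4 -67.7 108. ]<stdin>:12: RuntimeWarning: Mean of empty slice.
  ret = ret.dtype.type(ret / rcount)
```

View pics/crop1.png

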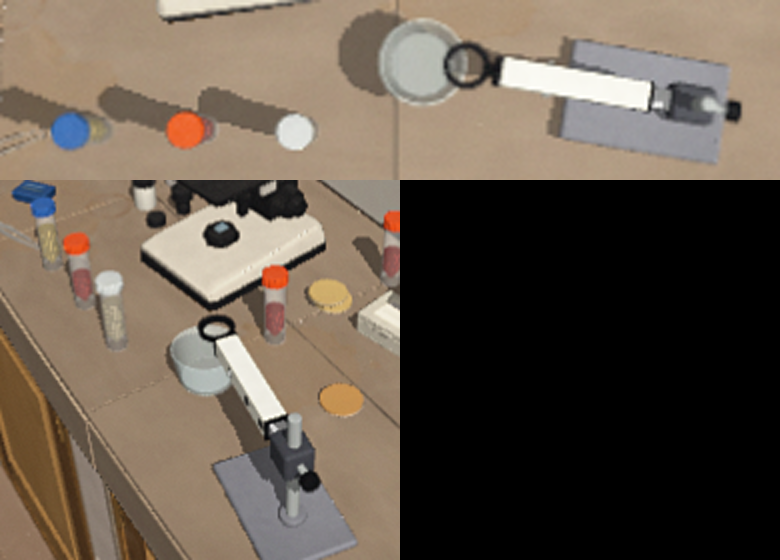

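The crop confirms the orange tube standing between blue and white. Ring centre is at full-image (305.7,257.7), the bath rim at (290.7,256.3), and the sleeve ends at (317.7,260) and (367.3,266.7).

Run:
```python
from h import *
im=cv2.imread("pics/top0.png"); g=cv2.cvtColor(im,cv2.COLOR_BGR2HSV)
w=(g[...,1]<40)&(g[...,2]>205); w[:250]=0;w[280:]=0;w[:,:312]=0;w[:,372:]=0
c=max(cv2.findContours(w.astype(np.uint8),cv2.RETR_EXTERNAL,cv2.CHAIN_APPROX_NONE)[0],key=cv2.contourArea)
r=cv2.minAreaRect(c); bp=cv2.boxPoints(r); print(r)
for p in bp: print(p,world("top",p,123).round(1))
P=np.array([world("top",p,123)[:2] for p in bp]); 
ring=world("top",(305.7,257.7),114)
pr=np.array([world("top",p[0],123)[:2] for p in c]); vx,vy,x0,y0=cv2.fitLine(pr.astype(np.float32),cv2.DIST_HUBER,0,.01,.01).ravel()
print("ctr",P.mean(0),"ring",ring,"bath",world("top",(290.7,256.3),50),"dir",vx,vy,"line",x0,y0)
d=np.array([vx,vy]); d*=np.sign(d[1])
for nm,q in(("ringbased",ring[:2]-75*d),("sleevebased",P.mean(0)+24.5*d)): print(nm,q)
for nm,uv in(("whiteneg",(248,279.5)),("blue",(173.3,279.5))): print(nm,world("top",uv,108))
s=arm.sense()["eef_rot"]; print("yaw",s[2],"armdir",np.arctan2(d[1],d[0]))
# side view check
for nm,p in(("ring",[*ring[:2],114]),("orange",[435.3,120.9,108]),("bath",[*world("top",(290.7,256.3),50)])): print(nm,pix("side",p))
```

```text
((341.50640869140625, 263.463623046875), (49.4731559753418, 9.259286880493164), 9.92624568939209)
[316.34207 263.75986] [ 477.3 -165.2  123. ]
[317.9382  254.63919] [ 501.8 -169.7  123. ]
[366.67075 263.1674 ] [ 478.9 -301.2  123. ]
[365.07462 272.28806] [ 454.5 -296.2  123. ]
ctr [ 478.11006711 -233.05484317] ring [ 493.87750587 -136.97269447  114.        ] bath [500.64791244 -96.52341078  50.        ] dir 0.18426538 0.98287654 line 478.16586 -232.98334
ringbased [ 480.05760249 -210.68843848]
sleevebased [ 482.62456868 -208.97436832]
whiteneg [434.19025616  20.20544062 108.        ]
blue [431.73258779 227.13533169 108.        ]
yaw 2.7258010400598685 armdir 1.3854719
ring [252.94066803 234.2108002 ]
orange [182.94855045 190.532716  ]
bath [247.72949692 244.35017128]
```

```bash
R='python3 -m handwheel'
python3 -m handwheel '1 6.2 -18.4 0 0 0 -0.332; 1 6.2 -18.4 0 0 0 -0.332; 1 6.2 -18.4 0 0 0 -0.332; 1 6.2 -18.4 0 0 0 -0.332'
python3 -m handwheel '1 6.2 -18.4 0 0 0 -0.332; 1 6.2 -18.4 0 0 0 -0.332; 1 6.2 -18.4 0 0 0 -0.332; 1 6.2 -18.4 0 0 0 -0.332'
python3 -m handwheel '1 6.2 -18.4 0 0 0 -0.332; 1 6.2 -18.4 0 0 0 -0.332; 1 6.2 -18.4 0 0 0 -0.332; 1 6.2 -18.4 0 0 0 -0.332'
python3 -m handwheel '1 6.2 -18.4 0 0 0 -0.332; 1 6.2 -18.4 0 0 0 -0.332; 1 6.2 -18.4 0 0 0 -0.332; 1 6.2 -18.4 0 0 0 -0.332; 1 6.2 -18.4 0 0 0 -0.332'
python3 -c "
from rig import arm;print(arm.sense())"
```

```text
time: 0.5
tcp_pos: [294.2, 340.0, 404.3]
eef_rot: [-3.141, 0.0, 2.394]
wrist_force: [1.1, 0.4, -0.1]
grip_width: 85.3
grip_force: 0.0
time: 0.9
tcp_pos: [356.2, 155.9, 404.6]
eef_rot: [3.142, 0.0, 2.061]
wrist_force: [0.5, -0.0, -1.1]
grip_width: 85.5
grip_force: 0.0
time: 1.3
tcp_pos: [418.3, -28.3, 404.6]
eef_rot: [3.141, 0.0, 1.728]
wrist_force: [0.6, -0.1, -0.7]
grip_width: 85.2
grip_force: 0.0
time: 1.8
tcp_pos: [481.9, -215.0, 403.8]
eef_rot: [3.14, 0.003, 1.393]
wrist_force: [-1.0, -0.5, 0.8]
grip_width: 85.4
grip_force: 0.0
{'time': 1.8, 'qpos': array([-0.55091474,  0.2046639 ,  1.60547533, -0.00210191,  1.32947358,
       -0.37261749]), 'dq': array([ 0.05489558, -0.04681726,  0.07246611,  0.05698347,  0.06523537,
        0.03394957]), 'joint_torque': array([ -1.19702708, -36.09853864, -24.92567182,  -0.31116131,
        -0.2580256 ,  -0.20521766]), 'tcp_pos': array([ 481.85943991, -215.0441023 ,  403.75250751]), 'eef_rot': array([3.14049254e+00, 2.62244840e-03, 1.39299795e+00]), 'wrist_force': array([-1.00619423, -0.49477796,  0.81841769]), 'torque': array([-0.05333131,  0.00284244, -0.05535458]), 'grip_force': 0.0, 'grip_width': 85.35514331265907}
```

```bash
python3 -m handwheel '1 0 0 -5 0 0 0; 1 0 0 -9.5 0 0 0; 1 0 0 -9.5 0 0 0; 1 0 0 -9.5 0 0 0'
python3 - <<'E'
from h import *
s=cv2.imread("pics/side0.png"); s=arm.capture("side")[:,:,::-1]; t=arm.capture("top")[:,:,::-1]
cv2.imwrite("pics/s1.png",s);cv2.imwrite("pics/t1.png",t)
a=cv2.resize(s[190:350,220:350],(488,600),interpolation=cv2.INTER_CUBIC)
cv2.imwrite("pics/c2.png",a); print(arm.sense()["tcp_pos"],arm.sense()["eef_rot"])
d=np.array([np.cos(1.398),np.sin(1.398)])
for p in([481.3,-209.8,123],[481.3,-209.8,110]): print((pix("side",p)-[220,190])*3.75)
E
```

```text
time: 2.2
tcp_pos: [480.2, -209.5, 309.8]
eef_rot: [-3.14, -0.001, 1.398]
wrist_force: [1.0, 0.1, -0.0]
grip_width: 85.3
grip_force: 0.0
[ 481.25826484 -210.11660434  312.07933393] [3.13740715e+00 1.46817782e-03 1.39831071e+00]
[169.59379854 230.25811682]
[170.07638036 246.89834896]
```

View pics/c2.png

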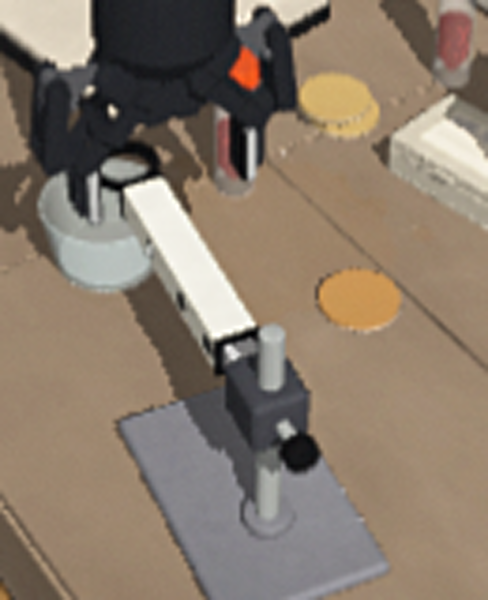

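The open gripper straddles the ring end. The next hole is at crop (181,299), the hole after at (208,342), and the left button at about (147,238). I'll cross-check the arm's position with the side camera.

Run:
```python
from h import *
W=lambda c,z:world("side",np.array(c)/3.75+[220,190],z).round(1)
for n,c,z in(("colL",(215,345),123),("colR",(258,328),123),("rngL",(125,190),123),("rngR",(165,180),123),("hole1",(181,299),110),("hole2",(208,342),110),("button",(147,238),110)):print(n,W(c,z))
for p in([465,-207,110],[468.5,-207.5,110]): print(((pix("side",p)-[220,190])*3.75))
a=cv2.imread("pics/s1.png")[235:290,240:295]
cv2.imwrite("pics/c3.png",cv2.resize(a,(594,594),interpolation=cv2.INTER_CUBIC))
```

```text
colL [ 453.2 -299.9  123. ]
colR [ 479.4 -302.1  123. ]
rngL [ 478.1 -165.6  123. ]
rngR [ 502.5 -171.   123. ]
hole1 [ 463.7 -249.3  110. ]
hole2 [ 458.1 -285.4  110. ]
button [ 474.2 -196.   110. ]
[143.47253821 254.8377645 ]
[149.11415366 253.02696708]
```

View pics/c3.png

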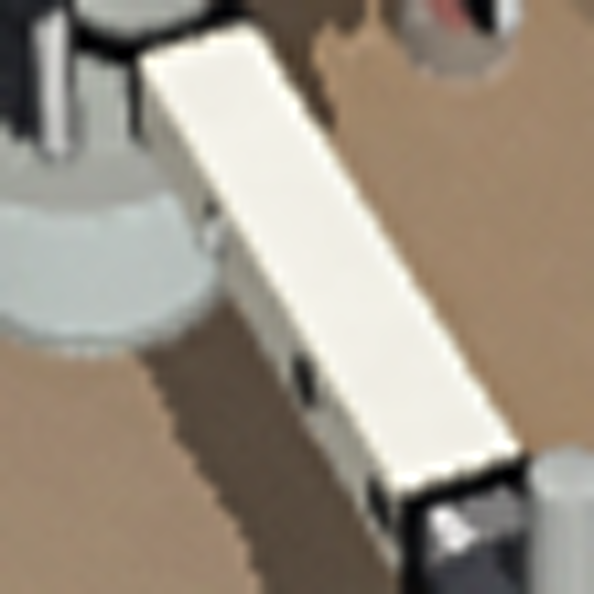

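The button is at crop (212,237), which agrees with the prediction to about 1 mm. The next hole should be at roughly 42-46 mm. Going down to pinch.

```bash
python3 -m handwheel '1 0.05 0 -3 0 0 0; 1 0.05 0 -4.7 0 0 0; 1 0.05 0 -4.7 0 0 0; 0.5 0.05 0 -4.7 0 0 0; 0.45 0.05 0 -4.7 0 0 0'
python3 -m handwheel '0.4 0 0 0 0 0 0; 0.4 0 0 0 0 0 0; 0.4 0 0 0 0 0 0; 0.4 0 0 0 0 0 0'
python3 -m handwheel '0 0 0 0 0 0 0; 0 0 0 0 0 0 0; 0 0 0 0 0 0 0; 0 0 0 0 0 0 0;0 0 0 0 0 0 0'
```

```text
time: 2.8
tcp_pos: [481.7, -210.4, 264.8]
eef_rot: [3.138, 0.002, 1.398]
wrist_force: [-0.3, -0.0, 0.4]
grip_width: 58.9
grip_force: 0.0
time: 3.2
tcp_pos: [480.9, -210.0, 263.0]
eef_rot: [3.141, 0.0, 1.398]
wrist_force: [0.9, 0.6, -1.1]
grip_width: 33.7
grip_force: 0.2
time: 3.7
tcp_pos: [481.3, -210.2, 263.2]
eef_rot: [3.14, 0.0, 1.398]
wrist_force: [3.1, 0.0, 4.2]
grip_width: 25.2
grip_force: 59.7
```

```bash
python3 -m handwheel '0 0.02 0.1 0 0 0 0; 0 0.04 0.2 0 0 0 0; 0 0.05 0.3 0 0 0 0; 0 0.07 0.4 0 0 0 0;0 0.07 0.4 0 0 0 0'
python3 -m handwheel '0 0.02 0.1 0 0 0 0; 0 0.04 0.2 0 0 0 0; 0 0.05 0.3 0 0 0 0; 0 0.07 0.4 0 0 0 0;0 0.07 0.4 0 0 0 0'
python3 -m handwheel '0 0.02 0.1 0 0 0 0; 0 0.04 0.2 0 0 0 0; 0 0.05 0.3 0 0 0 0; 0 0.07 0.4 0 0 0 0;0 0.07 0.4 0 0 0 0'
```

```text
time: 4.2
tcp_pos: [481.8, -207.3, 263.2]
eef_rot: [3.14, 0.004, 1.398]
wrist_force: [0.8, -5.6, 2.7]
grip_width: 25.1
grip_force: 59.6
time: 4.7
tcp_pos: [482.5, -203.3, 263.1]
eef_rot: [3.14, 0.003, 1.398]
wrist_force: [2.5, -3.4, 3.9]
grip_width: 25.2
grip_force: 59.4
time: 5.2
tcp_pos: [483.2, -199.1, 263.2]
eef_rot: [3.14, 0.003, 1.398]
wrist_force: [1.8, -5.5, 4.2]
grip_width: 25.1
grip_force: 59.3
```

```bash
python3 -m handwheel '0 0.04 0.2 0 0 0 0; 0 0.07 0.4 0 0 0 0; 0 0.11 0.6 0 0 0 0; 0 0.14 0.8 0 0 0 0;0 0.14 0.8 0 0 0 0'
python3 -m handwheel '0 0.04 0.2 0 0 0 0; 0 0.07 0.4 0 0 0 0; 0 0.11 0.6 0 0 0 0; 0 0.12 0.7 0 0 0 0;0 0.12 0.7 0 0 0 0'
python3 -m handwheel '0 0.02 0.1 0 0 0 0; 0 0.02 0.1 0 0 0 0; 0 0.02 0.1 0 0 0 0'
```

```text
time: 5.7
tcp_pos: [484.6, -190.9, 263.1]
eef_rot: [3.14, 0.003, 1.398]
wrist_force: [2.4, -4.3, 3.3]
grip_width: 25.1
grip_force: 59.3
time: 6.2
tcp_pos: [485.8, -184.0, 263.1]
eef_rot: [3.14, 0.003, 1.398]
wrist_force: [2.4, -5.1, 3.5]
grip_width: 24.9
grip_force: 59.2
time: 6.5
tcp_pos: [486.0, -183.1, 263.1]
eef_rot: [3.14, 0.003, 1.398]
wrist_force: [2.0, -5.8, 3.8]
grip_width: 25.3
grip_force: 59.2
```

```bash
python3 -m handwheel '0 0.02 0.1 0 0 0 0; 0 0.02 0.1 0 0 0 0; 0 0.02 0.1 0 0 0 0'
```

```text
time: 6.8
tcp_pos: [486.1, -182.1, 263.1]
eef_rot: [3.14, 0.003, 1.398]
wrist_force: [1.4, -5.8, 3.5]
grip_width: 25.3
grip_force: 59.2
```

```bash
python3 -m handwheel '0 0.02 0.1 0 0 0 0; 0 0.03 0.15 0 0 0 0; 0 0.03 0.15 0 0 0 0'
```

```text
time: 7.1
tcp_pos: [486.4, -180.6, 263.1]
eef_rot: [3.14, 0.003, 1.398]
wrist_force: [1.3, -4.9, 3.1]
grip_width: 25.1
grip_force: 59.2
```

```bash
python3 -m handwheel '0 0.02 0.1 0 0 0 0; 0 0.03 0.15 0 0 0 0; 0 0.03 0.15 0 0 0 0'
```

```text
time: 7.4
tcp_pos: [486.7, -179.1, 263.1]
eef_rot: [3.14, 0.003, 1.398]
wrist_force: [0.9, -6.0, 3.6]
grip_width: 25.4
grip_force: 59.3
```

```bash
python3 -m handwheel '0 0.02 0.1 0 0 0 0; 0 0.02 0.1 0 0 0 0; 0 0.02 0.1 0 0 0 0'
```

```text
time: 7.7
tcp_pos: [486.9, -178.1, 263.2]
eef_rot: [3.14, 0.003, 1.398]
wrist_force: [1.4, -5.6, 2.5]
grip_width: 25.1
grip_force: 59.3
```

```bash
python3 -m handwheel '0 0.02 0.1 0 0 0 0; 0 0.03 0.15 0 0 0 0; 0 0.03 0.15 0 0 0 0'
```

```text
time: 8.0
tcp_pos: [487.2, -176.6, 263.1]
eef_rot: [3.14, 0.003, 1.398]
wrist_force: [1.1, -6.0, 4.1]
grip_width: 24.6
grip_force: 59.3
```

```bash
python3 -m handwheel '0 0.02 0.1 0 0 0 0; 0 0.03 0.15 0 0 0 0; 0 0.03 0.15 0 0 0 0'
```

```text
time: 8.3
tcp_pos: [487.4, -175.1, 263.1]
eef_rot: [3.14, 0.003, 1.398]
wrist_force: [1.3, -5.1, 4.5]
grip_width: 25.3
grip_force: 59.3
```

```bash
python3 -m handwheel '0 0.02 0.1 0 0 0 0; 0 0.02 0.1 0 0 0 0; 0 0.02 0.1 0 0 0 0'
```

```text
time: 8.6
tcp_pos: [487.6, -174.0, 263.1]
eef_rot: [3.14, 0.003, 1.398]
wrist_force: [1.0, -5.6, 3.7]
grip_width: 25.4
grip_force: 59.3
```

Travel is about 36.7 mm. I'll use 1 mm steps from here.

```bash
python3 -m handwheel '0 0.02 0.1 0 0 0 0; 0 0.02 0.1 0 0 0 0; 0 0.02 0.1 0 0 0 0'
```

```text
time: 8.9
tcp_pos: [487.8, -173.0, 263.1]
eef_rot: [3.14, 0.003, 1.398]
wrist_force: [1.2, -5.0, 2.9]
grip_width: 24.7
grip_force: 59.3
```

```bash
python3 -m handwheel '0 0.02 0.1 0 0 0 0; 0 0.02 0.1 0 0 0 0; 0 0.02 0.1 0 0 0 0'
```

```text
time: 9.2
tcp_pos: [488.0, -172.0, 263.1]
eef_rot: [3.14, 0.003, 1.398]
wrist_force: [0.9, -5.6, 4.5]
grip_width: 25.1
grip_force: 59.3
```

```bash
python3 -m handwheel '0 0.02 0.1 0 0 0 0; 0 0.02 0.1 0 0 0 0; 0 0.02 0.1 0 0 0 0'
```

```text
time: 9.5
tcp_pos: [488.2, -171.0, 263.1]
eef_rot: [3.14, 0.003, 1.398]
wrist_force: [1.1, -6.0, 4.7]
grip_width: 25.4
grip_force: 59.3
```

```bash
python3 -m handwheel '0 0.02 0.1 0 0 0 0; 0 0.02 0.1 0 0 0 0; 0 0.02 0.1 0 0 0 0'
```

```text
time: 9.8
tcp_pos: [488.4, -170.0, 263.2]
eef_rot: [3.14, 0.003, 1.398]
wrist_force: [0.5, -6.2, 4.1]
grip_width: 24.8
grip_force: 59.3
```

```bash
python3 -m handwheel '0 0.02 0.1 0 0 0 0; 0 0.02 0.1 0 0 0 0; 0 0.02 0.1 0 0 0 0'
```

```text
time: 10.1
tcp_pos: [488.5, -168.9, 263.1]
eef_rot: [3.14, 0.003, 1.398]
wrist_force: [0.9, -5.9, 4.1]
grip_width: 24.9
grip_force: 59.4
```

```bash
python3 -m handwheel '0 0.02 0.1 0 0 0 0; 0 0.02 0.1 0 0 0 0; 0 0.02 0.1 0 0 0 0'
```

```text
time: 10.4
tcp_pos: [488.8, -167.1, 263.1]
eef_rot: [3.141, 0.001, 1.398]
wrist_force: [1.4, -2.2, 4.7]
grip_width: 25.0
grip_force: 59.5
```

```bash
python3 -m handwheel '0 0.01 0.05 0 0 0 0; 0 0.01 0.05 0 0 0 0; 0 0.01 0.05 0 0 0 0'
```

```text
time: 10.7
tcp_pos: [489.0, -166.4, 263.1]
eef_rot: [3.141, 0.0, 1.398]
wrist_force: [2.1, -1.0, 5.9]
grip_width: 25.3
grip_force: 59.5
```

```bash
python3 -m handwheel '0 0.01 0.05 0 0 0 0; 0 0.01 0.05 0 0 0 0; 0 0.01 0.05 0 0 0 0'
```

```text
time: 11.0
tcp_pos: [489.0, -166.2, 263.1]
eef_rot: [3.141, 0.001, 1.398]
wrist_force: [1.3, -2.7, 5.3]
grip_width: 25.2
grip_force: 59.5
```

```bash
python3 -m handwheel '0 0.01 0.05 0 0 0 0; 0 0.01 0.05 0 0 0 0; 0 0.01 0.05 0 0 0 0'
```

```text
time: 11.3
tcp_pos: [489.1, -165.9, 263.1]
eef_rot: [3.141, 0.002, 1.398]
wrist_force: [1.3, -3.5, 5.5]
grip_width: 25.0
grip_force: 59.5
```

```bash
python3 -m handwheel '0 0.01 0.05 0 0 0 0; 0 0.01 0.05 0 0 0 0; 0 0.01 0.05 0 0 0 0'
```

```text
time: 11.6
tcp_pos: [489.1, -165.5, 263.1]
eef_rot: [3.141, 0.002, 1.398]
wrist_force: [0.5, -4.5, 4.8]
grip_width: 25.1
grip_force: 59.5
```

```bash
python3 -m handwheel '0 0.01 0.05 0 0 0 0; 0 0.01 0.05 0 0 0 0; 0 0.01 0.05 0 0 0 0'
```

```text
time: 11.9
tcp_pos: [489.2, -165.0, 263.1]
eef_rot: [3.141, 0.002, 1.398]
wrist_force: [0.0, -5.0, 5.2]
grip_width: 25.1
grip_force: 59.5
```

```bash
python3 -m handwheel '0 0.01 0.05 0 0 0 0; 0 0.01 0.05 0 0 0 0; 0 0.01 0.05 0 0 0 0'
```

```text
time: 12.2
tcp_pos: [489.3, -164.5, 263.1]
eef_rot: [3.141, 0.002, 1.398]
wrist_force: [0.5, -4.2, 5.1]
grip_width: 25.0
grip_force: 59.5
```

```bash
python3 -m handwheel '0 0 0.03 0 0 0 0; 0 0 0.03 0 0 0 0; 0 0 0.03 0 0 0 0'
```

```text
time: 12.5
tcp_pos: [489.4, -164.3, 263.1]
eef_rot: [3.141, 0.002, 1.398]
wrist_force: [1.8, -4.7, 5.1]
grip_width: 25.1
grip_force: 59.5
```

Checking the buttons in the side view before pulling any further.

Run:
```python
from h import *
s=np.mean([arm.capture("side")[:,:,::-1] for _ in range(3)],0).astype(np.uint8); cv2.imwrite("pics/s2.png",s)
a=s[235:290,240:295]
cv2.imwrite("pics/c4.png",cv2.resize(a,(594,594),interpolation=cv2.INTER_CUBIC))
```

```text
(no output)
```

View pics/c4.png

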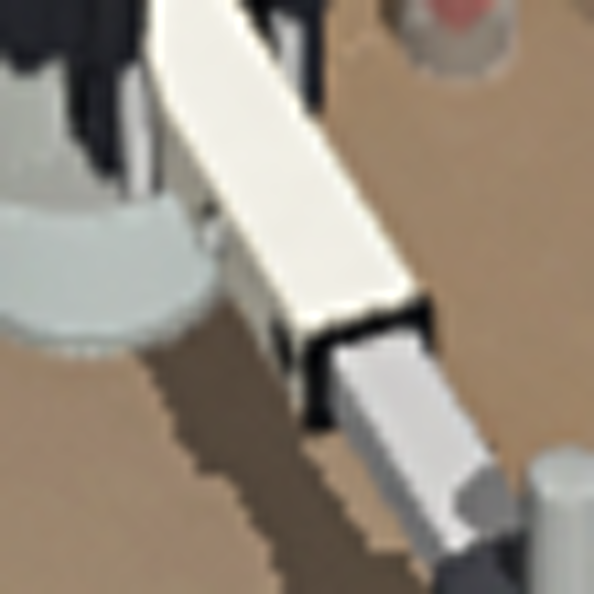

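The left button (210,235) stands proud in the next hole just as it did at the start. One small pull to feel the lock.

```bash
python3 -m handwheel '0 0.01 0.05 0 0 0 0; 0 0.01 0.05 0 0 0 0; 0 0.01 0.05 0 0 0 0'
```

```text
time: 12.95
tcp_pos: [489.4, -164.0, 263.1]
eef_rot: [3.141, 0.002, 1.398]
wrist_force: [0.6, -6.6, 4.6]
grip_width: 25.3
grip_force: 59.5
```

```bash
python3 -m handwheel '0 0.01 0.04 0 0 0 0; 0 0.01 0.04 0 0 0 0; 0 0.01 0.04 0 0 0 0'
```

```text
time: 13.25
tcp_pos: [489.5, -163.8, 263.1]
eef_rot: [3.141, 0.003, 1.399]
wrist_force: [-0.3, -6.8, 4.5]
grip_width: 24.9
grip_force: 59.4
```

```bash
python3 -m handwheel '0 0.01 0.04 0 0 0 0; 0 0.01 0.04 0 0 0 0; 0 0.01 0.04 0 0 0 0'
```

```text
time: 13.55
tcp_pos: [489.5, -163.7, 263.1]
eef_rot: [3.141, 0.004, 1.399]
wrist_force: [-0.2, -8.3, 4.2]
grip_width: 25.0
grip_force: 59.4
```

The sleeve is locked: the last 0.4 mm step gave 0.1 mm of motion at 8.3 N. I'll relax, release and lift.

```bash
python3 -m handwheel '0 -0.01 -0.06 0 0 0 0; 0 -0.02 -0.1 0 0 0 0; 0.7 -0.02 -0.1 0 0 0 0; 0.7 -0.02 -0.1 0 0 0 0; 0.7 -0.02 -0.1 0 0 0 0'
python3 -m handwheel '0.8 0 0 0 0 0 0; 0.8 0 0 3 0 0 0; 0.8 0 0 8 0 0 0; 0.9 0 0 13 0 0 0; 1 0 0 15 0 0 0'
python3 -m handwheel '1 -0.5 4.5 0 0 0 0; 1 -1 9.5 0 0 0 0; 1 -1.4 14.5 0 0 0 0;1 -1.9 19 0 0 0 0; 1 -2.4 24 0 0 0 0'
python3 - <<'E'
from h import *
t=np.mean([arm.capture("top")[:,:,::-1] for _ in range(2)],0).astype(np.uint8); s=arm.capture("side")[:,:,::-1]
cv2.imwrite("pics/t3.png",t);cv2.imwrite("pics/s3.png",s)
a=cv2.resize(t[236:291,260:350],(720,440),interpolation=cv2.INTER_CUBIC)
cv2.imwrite("pics/c5.png",a); print(arm.sense()["tcp_pos"],arm.sense()["wrist_force"])
E
```

```text
time: 14.05
tcp_pos: [488.6, -162.7, 261.9]
eef_rot: [-3.139, -0.001, 1.398]
wrist_force: [-0.1, 0.4, 0.4]
grip_width: 60.0
grip_force: 0.0
time: 14.55
tcp_pos: [490.0, -163.5, 417.6]
eef_rot: [3.134, 0.002, 1.398]
wrist_force: [0.9, 0.2, -0.5]
grip_width: 85.2
grip_force: 0.0
time: 15.05
tcp_pos: [464.6, 78.0, 412.6]
eef_rot: [-3.141, 0.0, 1.397]
wrist_force: [0.6, -0.5, 0.4]
grip_width: 85.5
grip_force: 0.0
[464.44167029  79.11778783 412.59060054] [-0.68748258 -0.41224949 -0.09267148]
```

View pics/c5.png

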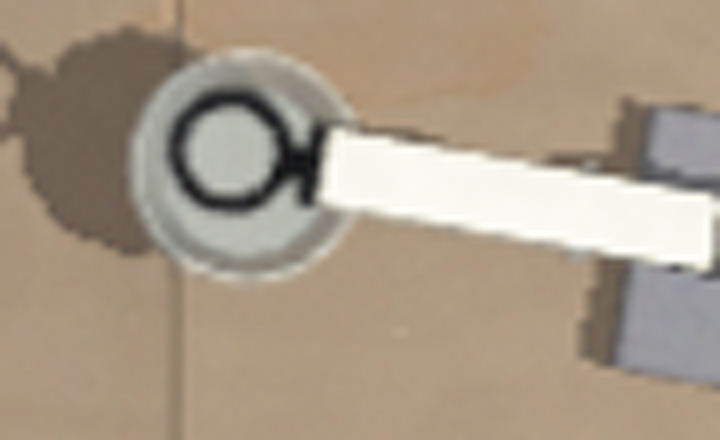

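The ring is centred at crop (232,151), over the bath, and both buttons are visible at (590,165) and (580,255).

Run:
```python
from h import *
r=world("top",(260+231.5/8-.0,236+151/8),114); print("ring",r,"side px",pix("side",r))
t=cv2.imread("pics/t3.png")[236:291,260:350]; s=cv2.imread("pics/s3.png")
m=(t.max(2)<75).astype(np.uint8); m[:,38:]=0; m[:8]=0; m[:,:18]=0
c=max(cv2.findContours(m,cv2.RETR_CCOMP,cv2.CHAIN_APPROX_NONE)[0],key=len).reshape(-1,2); c=c[c[:,0]<34]
print(cv2.minEnclosingCircle(c))
for v in(220,):
    sub=s[int(225):255,230:275]; mm=(sub.max(2)<70).astype(np.uint8)
    k=max(cv2.findContours(mm,cv2.RETR_EXTERNAL,cv2.CHAIN_APPROX_NONE)[0],key=len); x=cv2.boundingRect(k); print("side dark box",x[0]+230,x[1]+225,x[2:])
h=cv2.cvtColor(s,cv2.COLOR_BGR2HSV)[180:205,170:198]; q=np.argwhere((h[...,1]>180)&(h[...,2]>130)&((h[...,0]<12)|(h[...,0]>170))); print("cap side",q.mean(0)[::-1]+[170,180],q.min(0)[::-1]+[170,180],q.max(0)[::-1]+[170,180]);print(pix("side",[435.3,120.9,101]))
```

```text
ring [501.41092982 -91.27879597 114.        ] side px [245.66789324 222.54265163]
((28.413043975830078, 18.369565963745117), 7.5385966300964355)
side dark box 238 225 (14, 10)
cap side [182.56074766 191.51401869] [177 187] [189 196]
[183.28238842 192.7254501 ]
```

```bash
python3 -m handwheel '1 -2.9 4.2 0 0 0 0; 1 -2.9 4.2 -3 0 0 0; 1 -2.9 4.2 -8 0 0 0; 1 -2.9 4.2 -12 0 0 0; 1 -2.9 4.2 -13 0 0 0'
python3 -m handwheel '1 0 0 -0.8 0 0 0; 1 0 0 -1.6 0 0 0; 0.6 0 0 -1.6 0 0 0; 0.6 0 0 -1.6 0 0 0;0.5 0 0 -1.6 0 0 0'
python3 -m handwheel '0 0 0 0 0 0 0; 0 0 0 0 0 0 0; 0 0 0 0 0 0 0;0 0 0 0 0 0 0;0 0 0 0 0 0 0'
```

```text
time: 15.7
tcp_pos: [434.5, 117.1, 279.1]
eef_rot: [-3.133, 0.003, 1.397]
wrist_force: [-0.9, 0.3, 0.1]
grip_width: 85.7
grip_force: 0.0
time: 16.2
tcp_pos: [436.9, 118.4, 267.8]
eef_rot: [3.139, -0.001, 1.398]
wrist_force: [-0.2, -0.8, -0.3]
grip_width: 43.9
grip_force: 0.0
time: 16.7
tcp_pos: [436.7, 118.5, 267.9]
eef_rot: [3.14, -0.001, 1.398]
wrist_force: [-0.2, 0.0, 4.9]
grip_width: 31.5
grip_force: 58.9
```

```bash
python3 -m handwheel '0 0 0 0.5 0 0 0; 0 0 0 1.5 0 0 0; 0 0 0 3 0 0 0; 0 0 0 6 0 0 0;0 0 0 6 0 0 0'
python3 - <<'E'
from h import *
s=arm.capture("side")[:,:,::-1];t=arm.capture("top")[:,:,::-1];cv2.imwrite("pics/s4.png",s)
a=s[95:225,120:240]
cv2.imwrite("pics/c6.png",cv2.resize(a,(552,598),interpolation=cv2.INTER_CUBIC)); print(arm.sense()["grip_width"],arm.sense()["grip_force"],arm.sense()["tcp_pos"])
E
```

```text
time: 17.2
tcp_pos: [437.9, 118.6, 330.6]
eef_rot: [3.133, -0.002, 1.398]
wrist_force: [1.6, -0.3, -0.5]
grip_width: 31.6
grip_force: 59.6
31.799769646150473 59.56336319446564 [436.44879995 118.38538163 327.57206935]
```

View pics/c6.png

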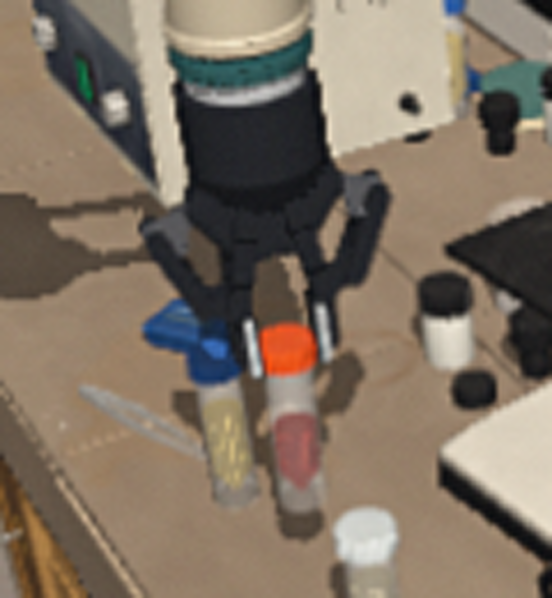

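The tube is held by its cap, hanging clear and about upright: cap top at about crop (288,330), foot at about (300,525). I'll check its offset from the TCP numerically.

Run:
```python
from h import *
tcp=np.array([436.5,118.4]); d=np.array([np.cos(1.396),np.sin(1.396)])
h=cv2.cvtColor(cv2.imread("pics/s4.png"),cv2.COLOR_BGR2HSV)[160:182,172:194]; q=np.argwhere((h[...,1]>180)&(h[...,2]>130)&((h[...,0]<12)|(h[...,0]>170)))
c=q.mean(0)[::-1]+[172,160]; print("cap",c,"foot approx",(185.2,209.1))
for k in(-3,0,3,6):
    p=tcp+k*d; print(k,pix("side",[*p,161+0.5]),pix("side",[*p,60]))
```

```text
cap [182.14414414 170.36936937] foot approx (185.2, 209.1)
-3 [181.45790303 174.16410208] [186.28437743 206.21305093]
0 [181.17419302 173.57513642] [186.00293494 205.59378065]
3 [180.89162908 172.98845056] [185.72256238 204.97673846]
6 [180.61020483 172.40403234] [185.44325423 204.36191351]
```

```bash
python3 -m handwheel '0 0 0 4.5 0 0 0; 0 0.5 -1 8.2 0 0 0; 0 1.9 -6 8.2 0 0 0; 0 3.3 -11 8.2 0 0 0; 0 4.6 -15 8.2 0 0 0'
python3 -m handwheel '0 0.9 -3 0 0 0 0; 0 1.5 -5 0 0 0 0; 0 1.85 -6.18 0 0 0 0; 0 1.85 -6.18 0 0 0 0; 0 1.85 -6.18 0 0 0 0'
python3 -m handwheel '0 0 0 0 0 0 0; 0 0 0 0 0 0 0; 0 0 0 0 0 0 0'
python3 - <<'E'
from h import *
s=arm.capture("side")[:,:,::-1];cv2.imwrite("pics/s5.png",s); x=arm.sense(); print(x["tcp_pos"],x["wrist_force"],x["grip_width"])
a=s[120:270,190:310]
cv2.imwrite("pics/c7.png",cv2.resize(a,(480,600),interpolation=cv2.INTER_CUBIC))
print((pix("side",[501,-91.3,142.5])-[190,120])*4,(pix("side",[501.4,-91.3,114])-[190,120])*4)
E
```

```text
time: 17.8
tcp_pos: [482.2, -33.1, 408.0]
eef_rot: [-3.14, 0.0, 1.399]
wrist_force: [0.8, 0.7, -0.9]
grip_width: 31.6
grip_force: 59.9
time: 18.3
tcp_pos: [500.5, -92.8, 408.1]
eef_rot: [-3.14, -0.001, 1.398]
wrist_force: [-0.4, 0.5, -1.5]
grip_width: 31.3
grip_force: 59.9
time: 18.6
tcp_pos: [500.7, -92.6, 408.9]
eef_rot: [3.141, -0.0, 1.399]
wrist_force: [0.7, 0.5, -0.7]
grip_width: 31.5
grip_force: 59.9
[500.72227869 -92.73487824 408.8987002 ] [-0.91453337 -0.74976109 -0.62308414] 31.533155443781414
[219.7811876 371.9888804] [222.6737001  410.19602006]
```

View pics/c7.png

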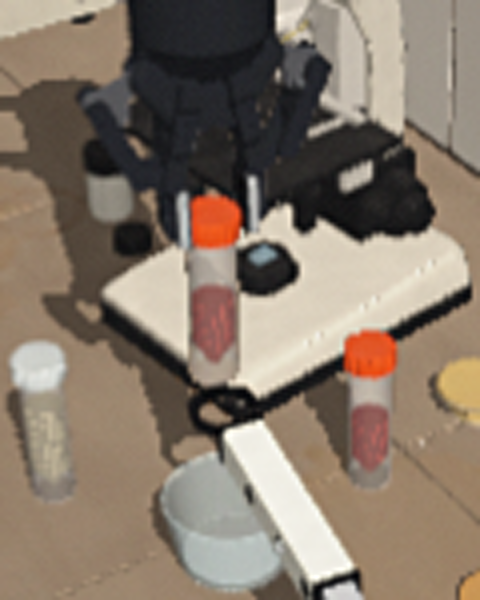

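Tube foot centre is at about crop (213.5,372) and the ring at about (224,408), so the tube looks roughly 3 mm to the left. Quantifying with the pixels.

Run:
```python
from h import *
def orange(f,y0,y1,x0,x1):
    h=cv2.cvtColor(cv2.imread(f),cv2.COLOR_BGR2HSV)[y0:y1,x0:x1]; q=np.argwhere((h[...,1]>180)&(h[...,2]>130)&((h[...,0]<12)|(h[...,0]>170)));return q.mean(0)[::-1]+[x0,y0],q.min(0)[::-1]+[x0,y0],q.max(0)[::-1]+[x0,y0]
def redl(f,y0,y1,x0,x1):
    h=cv2.cvtColor(cv2.imread(f),cv2.COLOR_BGR2HSV)[y0:y1,x0:x1]; q=np.argwhere((h[...,1]>100)&((h[...,0]<5)|(h[...,0]>172)));return q.mean(0)[::-1]+[x0,y0],len(q)
print("held cap",orange("pics/s5.png",165,184,230,256)); print("held red",redl("pics/s5.png",190,212,234,254))
print("stand cap",orange("pics/s3.png",180,205,170,198)); print("stand red",redl("pics/s3.png",199,225,172,200))
P=lambda x,y,z:pix("side",[x,y,z]).round(2)
print("pred held",P(501,-91.2,242.5),P(501,-91.2,180),P(501,-91.2,142)); print("pred stand",P(435.3,120.9,101),P(435.3,120.9,39))
print("dx per 3mm across,along",P(498,-91,142)-P(501,-91,142),P(501,-88,142)-P(501,-91,142))
im=cv2.imread("pics/s5.png").max(2)
for y in(220,221,222,223,224): print(y,im[y,235:260])
```

```text
held cap (array([243.19565217, 174.92028986]), array([238, 169]), array([249, 181]))
held red (array([242.69230769, 199.64102564]), 117)
stand cap (array([182.56074766, 191.51401869]), array([177, 187]), array([189, 196]))
stand red (array([185.71794872, 211.43589744]), 78)
pred held [242.79 176.7 ] [244.14 199.85] [244.93 213.15]
pred stand [183.28 192.73] [186.17 211.52]
dx per 3mm across,along [-1.12  0.44] [-0.65 -0.66]
220 [ 83  74  41  19  20  19  34  64  37  30  48  31  35  40  77 101  35  12
  17  32  27  25  23  24  25]
221 [ 85  71  29  21  18  70 123 139 127  50  21  20  24  26  60  79  36  13
  16  20  24  26  23  36  51]
222 [ 85  80  32  18  41 132 158 159 158 129  62  22  16  23  28  33  29  34
  25  38  27  36  54 120 132]
223 [ 87  87  40  18  42 150 159 158 158 157 135  81  42  21  24  26  25  25
  13  18  30 119 130 154 155]
224 [ 85  87  53  18  26 100 132 155 157 160 159 143 128  44  20  30  15  22
  24  50  64 146 155 155 153]
```

The tube leans about 0.05 rad, with its foot toward -x. I'll counter-rotate about the arm's axis, keep its middle in place, and re-measure.

```bash
python3 -m handwheel '0 -1.08 0.19 0 -0.009 -0.05 0; 0 -1.08 0.19 0 -0.009 -0.05 0; 0 -1.08 0.19 0 -0.009 -0.05 0; 0 -1.08 0.19 0 -0.009 -0.05 0'
cat >> h.py <<'E'
def seen(f):
    im=cv2.imread(f); h=cv2.cvtColor(im,cv2.COLOR_BGR2HSV); H,S,V=h[...,0],h[...,1],h[...,2]
    r=(H<12)|(H>170); a=r&(S>180)&(V>130); b=r&(S>100)&((H<5)|(H>172))
    def c(m,y0,y1,x0,x1): q=np.argwhere(m[y0:y1,x0:x1]); return (q.mean(0)[::-1]+[x0,y0]).round(2),len(q)
    return c(a,165,184,230,256),c(b,188,212,234,254)
E
python3 - <<'E'
from h import *
s=np.mean([arm.capture("side")[:,:,::-1] for _ in range(3)],0).astype(np.uint8);cv2.imwrite("pics/s6.png",s); x=arm.sense(); print(x["tcp_pos"],x["eef_rot"],x["grip_width"])
print(seen("pics/s5.png"),seen("pics/s6.png"))
im=s.astype(int).max(2)
for y in(207,209,211,212): print(y,im[y,232:256])
o=cv2.imread("pics/s5.png").max(2)
for y in(207,209,211,212): print(y,o[y,232:256])
E
```

```text
time: 19.05
tcp_pos: [490.4, -91.6, 408.9]
eef_rot: [3.091, 0.0, 1.398]
wrist_force: [-0.1, 0.7, -0.6]
grip_width: 31.8
grip_force: 59.9
[490.48787845 -91.62787673 408.66233028] [3.09096523e+00 2.57356300e-04 1.39783429e+00] 31.435266621205237
((array([243.2 , 174.92]), 138), (array([242.69, 199.64]), 117)) ((array([242.55, 175.33]), 140), (array([243.55, 199.22]), 115))
207 [112 160 193 213 230 231 157 144 150 148 143 142 166 148 153 156 161 159
 156 217 222 220 221 219]
209 [ 22  44  97 129 173 208 204 162 167 174 162 149 141 140 149 168 174 163
 150 218 224 223 226 227]
211 [ 22  22  22  28  55 111 151 151 157 166 171 172 174 172 176 176 173 167
 159 225 230 229 230 231]
212 [ 35  23  22  18  24  55  99 145 158 165 170 175 177 177 178 176 173 167
 162 226 233 232 234 236]
207 [112 160 194 215 230 160 147 155 150 139 143 145 167 151 144 160 161 156
 218 222 221 219 221 220]
209 [ 24  42  96 130 171 148 156 171 175 154 141 141 141 156 174 174 156 145
 217 222 220 220 225 227]
211 [ 21  24  22  26  59 136 156 163 169 174 173 173 172 176 175 173 160 160
 222 228 228 230 231 232]
212 [ 34  22  24  16  36 138 158 164 171 173 176 178 178 177 174 173 161 161
 222 230 230 231 234 236]
```

Now nearly upright and centred over the ring. Lowering with force checks.

```bash
python3 -m handwheel '0 0 0 -1 0 0 0; 0 0 0 -2 0 0 0; 0 0 0 -2.5 0 0 0; 0 0 0 -2.8 0 0 0; 0 0 0 -2.9 0 0 0'
python3 -m handwheel '0 0 0 -0.2 0 0 0; 0 0 0 -0.4 0 0 0; 0 0 0 -0.5 0 0 0; 0 0 0 -0.5 0 0 0'
```

```text
time: 19.7
tcp_pos: [489.9, -91.5, 379.5]
eef_rot: [3.092, 0.0, 1.398]
wrist_force: [-1.2, 0.7, 2.4]
grip_width: 31.7
grip_force: 60.1
time: 20.1
tcp_pos: [490.2, -91.6, 374.7]
eef_rot: [3.09, 0.0, 1.398]
wrist_force: [0.7, -0.4, -0.2]
grip_width: 31.9
grip_force: 60.1
```

```bash
python3 -m handwheel '0 0 0 -0.4 0 0 0; 0 0 0 -0.8 0 0 0; 0 0 0 -1.2 0 0 0; 0 0 0 -1.5 0 0 0; 0 0 0 -1.5 0 0 0'
```

```text
time: 20.6
tcp_pos: [490.3, -91.6, 359.2]
eef_rot: [3.09, 0.0, 1.398]
wrist_force: [1.8, -0.6, -1.7]
grip_width: 31.3
grip_force: 60.0
```

```bash
python3 -m handwheel '0 0 0 -0.8 0 0 0; 0 0 0 -1.6 0 0 0; 0 0 0 -2.4 0 0 0; 0 0 0 -3 0 0 0; 0 0 0 -3 0 0 0'
```

```text
time: 21.1
tcp_pos: [490.5, -91.6, 328.9]
eef_rot: [3.09, 0.0, 1.398]
wrist_force: [3.9, 0.0, -3.9]
grip_width: 31.8
grip_force: 59.9
```

```bash
python3 -m handwheel '0 0.1 0 -0.3 0 0 0; 0 0.1 0 -1 0 0 0; 0 0.1 0 -1.8 0 0 0; 0 0.1 0 -2.4 0 0 0; 0 0.1 0 -2.4 0 0 0'
```

```text
time: 21.6
tcp_pos: [491.3, -91.6, 304.8]
eef_rot: [3.091, 0.0, 1.398]
wrist_force: [4.1, -0.6, -3.3]
grip_width: 31.4
grip_force: 60.0
```

```bash
python3 -m handwheel '0 0.08 0 -0.3 0 0 0; 0 0.08 0 -0.7 0 0 0; 0 0.08 0 -1 0 0 0; 0 0.08 0 -1.2 0 0 0; 0 0.08 0 -1.2 0 0 0'
```

```text
time: 22.1
tcp_pos: [491.8, -91.5, 293.3]
eef_rot: [3.091, 0.0, 1.398]
wrist_force: [2.0, -0.9, -1.8]
grip_width: 31.5
grip_force: 60.3
```

```bash
python3 -m handwheel '0 0.03 0 -0.1 0 0 0; 0 0.03 0 -0.25 0 0 0; 0 0.03 0 -0.4 0 0 0; 0 0.03 0 -0.4 0 0 0'
```

```text
time: 22.5
tcp_pos: [492.0, -91.5, 289.4]
eef_rot: [3.092, 0.0, 1.398]
wrist_force: [0.1, -0.2, -0.2]
grip_width: 31.7
grip_force: 60.2
```

```bash
python3 -m handwheel '0 0 0 -0.05 0 0 0; 0 0 0 -0.1 0 0 0; 0 0 0 -0.15 0 0 0; 0 0 0 -0.15 0 0 0'
```

```text
time: 22.9
tcp_pos: [492.1, -91.5, 288.1]
eef_rot: [3.091, 0.0, 1.398]
wrist_force: [0.3, -0.1, -0.3]
grip_width: 31.4
grip_force: 60.2
```

```bash
python3 -m handwheel '0 0 0 -0.05 0 0 0; 0 0 0 -0.1 0 0 0; 0 0 0 -0.1 0 0 0; 0 0 0 -0.1 0 0 0'
```

```text
time: 23.3
tcp_pos: [492.0, -91.4, 287.6]
eef_rot: [3.091, 0.0, 1.398]
wrist_force: [-1.7, 0.2, 4.4]
grip_width: 31.4
grip_force: 63.0
```

The cap rests on the ring (4.4 N). Easing off, releasing and lifting.

```bash
python3 -m handwheel '0 0 0 0.05 0 0 0; 0.5 0 0 0.05 0 0 0; 0.7 0 0 0.05 0 0 0; 0.8 0 0 0.05 0 0 0; 0.9 0 0 0.05 0 0 0'
python3 -m handwheel '1 0 0 0 0 0 0; 1 0 0 0.5 0 0 0; 1 0 0 2 0 0 0; 1 0 0 6 0 0 0; 1 0 0 10 0 0 0'
python3 -m handwheel '1 -2 10 2 0 0 0; 1 -4 10 2 0 0 0; 1 -6 15 2 0 0 0; 1 -6 20 2 0 0 0; 1 -6 20 2 0 0 0'
python3 - <<'E'
from h import *
s=arm.capture("side")[:,:,::-1];t=arm.capture("top")[:,:,::-1]
a=cv2.resize(s[165:275,200:320],(480,440),interpolation=cv2.INTER_CUBIC);b=cv2.resize(t[236:291,265:305],(320,440),interpolation=cv2.INTER_CUBIC)
cv2.imwrite("pics/c8.png",np.hstack([a,b])); print(arm.sense()["wrist_force"],arm.sense()["time"])
print((pix("side",[501.4,-91.3,114])-[200,165])*4)
E
```

```text
time: 23.8
tcp_pos: [492.2, -91.5, 287.5]
eef_rot: [3.091, 0.0, 1.398]
wrist_force: [0.1, -0.7, -0.4]
grip_width: 76.8
grip_force: 0.0
time: 24.3
tcp_pos: [491.9, -91.4, 388.5]
eef_rot: [3.093, -0.0, 1.398]
wrist_force: [2.1, -0.7, 0.6]
grip_width: 85.9
grip_force: 0.0
time: 24.8
tcp_pos: [430.6, 112.0, 408.6]
eef_rot: [3.09, -0.002, 1.402]
wrist_force: [0.0, -0.5, 0.0]
grip_width: 85.4
grip_force: 0.0
[-0.45149042 -0.19121225 -0.00567599] 24.9
[182.6737001  230.19602006]
```

View pics/c8.png

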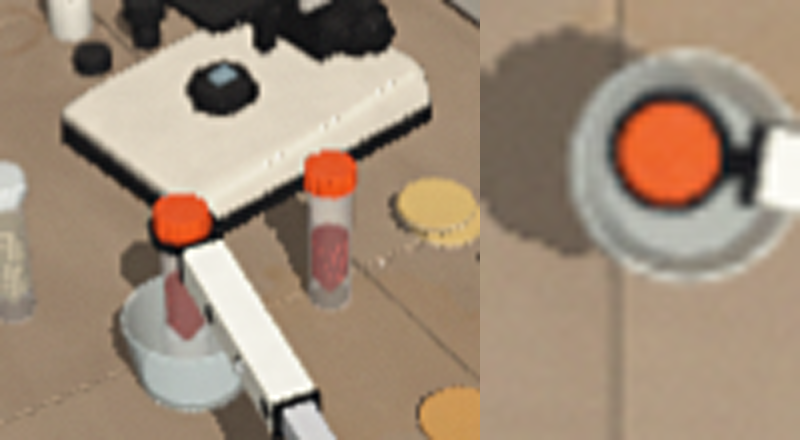

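The tube hangs upright in the ring, with its cap at (183,220) seated on the rim, its foot inside the dish and the gripper clear. Handing in.

```bash
python3 -m handwheel '1 0 0 0 0 0 0; 1 0 0 0 0 0 0; 1 0 0 0 0 0 0; 1 0 0 0 0 0 0'
python3 -c "
from rig import arm;print(arm.finish_job())"
```

```text
time: 25.3
tcp_pos: [432.5, 107.6, 407.6]
eef_rot: [3.091, 0.0, 1.396]
wrist_force: [-0.1, -1.0, 1.0]
grip_width: 85.0
grip_force: 0.0
the job is handed in; nothing more can be done
None
```

The sleeve is locked one hole further out (about 46 to 47 mm), the orange-capped tube hangs released in the ring with its foot in the glass dish, and the job was handed in at about 25 s; no verdict was returned.

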